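# Pump down and half-open the LED test box

### The job

Pump the red hand lever through at least three full strokes, each right down to its stop and all the way back up, to suck the LED board tight onto its nest in the grey test box. Then slide the box's sprung shutter by its orange tab to the red half-way marks and hold it there for the light reading, never letting it open all the way; the program finishes while the gripper is still holding the shutter half open against its spring. Leave the loose things on the bench where they are.

Things in the scene. Friction and masses are not known exactly. Their poses are not given: they have to be found in the camera images.
- lightbox: grey LED test box fixed to the bench, 150 (its x) x 220 (y) x 70 high; origin at the centre of its underside, z up. On top a black shutter plate (upper face z 74.5) over a window slides to the box's +y to open, between two aluminium rails (at x = -58 and +58, 12 wide, tops at z 80). Blue spring housing 110 x 22 on the +y end (y 81 to 103, top z 88).
- shutter (a joint): shutter travel in m: 0 shut, 0.060 fully open, half travel 0.030; grows towards the box's +y. A spring pulls it shut with 3 N when shut, rising evenly by 1.5 N per 10 mm: 7.5 N at half, 12 N fully open (plus 0.3 N friction). It snaps shut when let go.
- tab: upright orange tab fixed to the shutter, to pinch or push: 40 along the box's x, 10 along the slide (box's y), standing 36 above the shutter plate. Its origin is on its centre line, 4.5 below its top; box x = 0, z = 106, and y = -30 when shut. Its axes are the box's. A white line along its top and across the plate marks its centre.
- half_mark (a point): fixed point of the box at x = 0, y = 0, z = 106, midway between the red half-way lines (5 wide) on the two rails; the tab's origin coincides with it at half travel. Thin black lines on the rails 30 before and 30 beyond the red ones show where the tab's white line stands when shut and fully open. Axes as the box's.
- pump: blue hand pump fixed to the bench, base plate 200 (its x) x 80 (y) x 12; origin at the centre of its underside, z up. Lever hinge axis parallel to its y, at x = +75, z = 95, between two blue uprights (tops z 110). The lever points to the pump's -x. Under it: a blue cylinder (diameter 54, x = +15, rod top z 75) and a rubber foot (diameter 24, x = -60, top z 32).
- pump_lever (a joint): pump lever angle in rad: 0 at the top (rest, lever rising 0.6 rad above level), 0.70 right down at its stop (0.1 rad below level). A spring returns it: about 0.54 N m at the top rising to 1.4 N m at the bottom, 4 to 10 N at the pad's centre. It springs back by itself when freed.
- pump_pad (a point): centre of the upper face of the flat red pad at the lever's end (52 along the lever x 36 wide x 10 thick): 140 from the hinge axis along the lever and 5 above the lever's centre line. Moves with the lever: about 178 above the bench at rest, 86 when right down. At rest the pad leans 0.6 rad, its free end higher.
- spare_board: spare green LED circuit board lying flat, 90 x 100 x 6, loose; origin at its underside's centre (bystander, leave alone)
- screwdriver: screwdriver lying near the robot's front right, loose (bystander, leave alone)
- spool: upright metal solder spool, diameter 60, height 40, loose; origin at its underside's centre (bystander, leave alone)
- parts_tray: open blue three-compartment tray, 150 x 90 x 35, loose; origin at its underside's centre (bystander, leave alone)
- jar: clear jar with black cap, diameter 56, height 70, loose; origin at its underside's centre (bystander, leave alone)
- carton: flat red carton, 100 x 190 x 35, loose; origin at its underside's centre (bystander, leave alone)
Not all that is in view belongs to the job. Leave any green look-alike of the pump alone.

How it is judged:
On the way, in this order (a step that is already met when the one before it is completed fails the run):
1. pump lever pressed right down, first stroke (value of joint pump_lever above 0.61 rad), for 0.05 s.
2. pump lever back at the top after the first stroke, shutter still shut (value of joint pump_lever below 0.1 rad and value of joint shutter below 0.008 m), for 0.05 s.
3. pump lever pressed right down, second stroke (value of joint pump_lever above 0.61 rad), for 0.05 s.
4. pump lever back at the top after the second stroke, shutter still shut (all of step 2), for 0.05 s.
5. pump lever pressed right down, third stroke (value of joint pump_lever above 0.61 rad), for 0.05 s.
6. pump lever back at the top after the third stroke, shutter still shut (all of step 4), for 0.05 s.
7. shutter held by its tab at half travel (value of joint shutter between 0.025 and 0.035 m and contact force between the fingers and tab above 2 N and value of joint pump_lever below 0.1 rad), for 0.3 s.
At the end, for the whole second after the job is handed in: The gripper's fingers hold the shutter's orange tab (contact over 2 N) with the shutter at rest at half travel, 30 mm within 5 mm, and the pump lever is back at the top (within 0.10 rad) (all of step 7 and velocity of joint shutter between -0.01 and 0.01 m/s); the arm keeps its last pose, push and grip.
It fails at once if the shutter opened all the way (over 54 of 60 mm) (value of joint shutter above 0.054 m).
It fails at once if a loose thing on the bench was shifted by more than 30 mm (distance of any of spare_board, screwdriver, spool, parts_tray, jar, carton from where it was at the start of the episode above 0.03 m).
It also fails if it takes over 64 s, if anything falls off the work surface, if the arm or the gripper's body presses on something with over 40 N, if the wrist force passes 120 N, or if a joint passes its speed limit or range.

### The arm

A 6-joint arm with a two-finger parallel gripper is mounted at the origin on the work surface. World frame = base frame: x ahead of the robot, y to its left, z up, the work surface at z = 0. Lengths are in m, angles in rad, forces in N, time in s.
With the tool pointing down it reaches from about 0.35 to 0.975 m from the base axis. Payload 4.9 kg.
Tool frame: the origin (TCP) lies midway between the tips of the shut fingers; the grasp point (between the pads) lies 19 mm behind it; z points along the fingers, y is the line along which they close (so a half turn about z gives the same grasp; the last joint's range is limited). The gripper opens to 85 mm and grips with 20 to 120 N. Pads are 22 mm wide; open, the fingers measure 114 mm over their backs; the gripper's body (76 mm by 85 mm) begins 54 mm behind the grasp point. The pads swing forward as they close: fully open they stand 13 mm farther back than shut.
Start: joints at [1.21, 0.053, 1.613, -0, 1.476, -0.119], TCP at [0.15, 0.607, 0.231] pointing down, gripper open.
Joint ranges: [-3.01, 3.01], [-1.01, 2.22], [0.06, 2.58], [-1.02, 4.17], [0.09, 2.62], [-3.14, 3.14]. Speed limits (rad/s): [2.57, 2.57, 3.14, 3.14, 3.14, 3.14].

### API

Orientations are given as a rotation vector (axis times angle).
In Python, from station import ctrl gives the robot as it stands.
- The arm moves only by the tool step_arm, never from a script. Its argument "targets" is a list of rows, each an object with "travel": the shift along the world's x, y, z as a fraction of full scale, a list of three; "angular": the turn, a rotation vector about the world's x, y, z as a fraction of full scale, a list of three; "gripper": the opening, from 0 (shut) to 1 (fully open). In form: [{"travel": [x, y, z], "angular": [rx, ry, rz], "gripper": gripper}, ...]. A call has 1 to 10 rows; each row is the pose to reach, as a shift and turn from the pose commanded when the call began; what a row does not reach only later rows make up. Full scale, the value 1, is 0.6 m for a shift and pi/4 rad for a turn. A row lasts 1/10 s, in which the tool goes at most 50 mm and 8.59 degrees, less where a joint would pass 70% of its speed; a pose out of reach is approached as far as the arm can. A call with a number of a shift or a turn outside -1 to 1 is refused whole. A call with a gripper value outside its range is refused whole. The fingers move at their own pace and stop on an object; "squeeze" is the grip in N (left out, the last holds). Time passes only in rows, so rows that repeat a pose let the fingers close. It gives the time, the measured TCP pose, the force, the opening and the grip force at its end, in the units of the state.
- ctrl.get_obs(): the state, without advancing time (a new reading comes with each control period).
- ctrl.get_image(name): name is "scene" or "top"; returns a dict with "img" (420x560x3 uint8, red, green, blue), "fx", "fy", "cx", "cy" (pixels), "rvec" (rotation vector, rad) and "tvec" (3), from world to camera coordinates, as OpenCV has them. Camera axes: x right, y down, z forward; pixel columns grow to the right and rows downward; lengths in m; the calibration is good to about 2 mm. A picture is of the moment at which its call begins. There is no depth.
- ctrl.finish_job(): hands the job in; it is judged then, once.
The state is a dict: "t": time; "q": joint angles; "dq": joint speeds; "effort": joint torques, N m; "tool_pos": TCP position; "tool_rot": TCP orientation; "contact_force": force on the tool from outside, world axes, zero at the start; "wrist_torque": the same for the moment, N m; "opening": finger opening in m; "grip_force": force on a finger pad.
Only numpy, scipy, OpenCV 4.12 (cv2) and the standard library are available. Lean on these libraries where they do the work, as an engineer would, in place of code of your own. Each camera call takes 0.05 s, during which the arm holds its last target. There are 200 camera calls.

## Working session

There is one attempt and no reset: what is moved stays moved. The work goes in short steps, Python scripts to look and compute and a tool call to move; the robot and the scene stay as the last step left them, time stands still between calls to the robot, and variables do not carry over. Pictures are saved under pics/ and viewed, at most 10 in all, crops included, and the job is handed in when it is done.

Besides the shell and the picture viewer there is one more tool, called after "Call:" by a JSON object that holds its "name" and its "arguments". step_arm: Moves the arm, as the interface text tells. Its arguments: {"type":"object","properties":{"targets":{"type":"array"},"squeeze":{"type":"number"}},"required":["targets"]}

```bash
mkdir -p pics; python3 - <<'E'
from station import ctrl
import cv2,pickle
o=ctrl.get_obs();print(o)
for n in("scene","top"):
    d=ctrl.get_image(n);pickle.dump(d,open(n+".pkl","wb"))
    cv2.imwrite(f"pics/{n}0.png",cv2.resize(d["img"][:,:,::-1],(800,600),interpolation=cv2.INTER_CUBIC));print(d["fx"],d["cx"],d["cy"],d["rvec"],d["tvec"])
E
```

```text
{'t': 0.0, 'q': array([ 1.21000364e+00,  5.33753968e-02,  1.61429754e+00, -2.53190949e-05,
        1.47598051e+00, -1.18977638e-01]), 'dq': array([ 0.00067671, -0.00018952,  0.00044609, -0.00118937,  0.00048567,
        0.00118714]), 'effort': array([ 2.21860764e-04, -3.93675935e+01, -3.70178747e+01, -1.08047643e-04,
        6.79081189e-03,  2.54672085e-05]), 'tool_pos': array([0.14943822, 0.60623297, 0.2300494 ]), 'tool_rot': array([-0.37885733, -3.11819486,  0.00315334]), 'contact_force': array([ 0.52442613, -0.65740644, -0.37229408]), 'wrist_torque': array([-0.02776161, -0.00454097, -0.02407918]), 'grip_force': 0.0, 'opening': 0.0849074183123394}
400.4350562629295 276.11019828426885 214.1595794816669 [ 1.20638101  2.05459033 -1.14721087] [ 0.24553562 -0.14345686  1.79103168]
479.85742989932095 275.4275655643015 216.60491119326952 [ 2.09423188 -2.15716189  0.18335686] [0.03711668 0.53670107 1.38775296]
```

View pics/scene0.png

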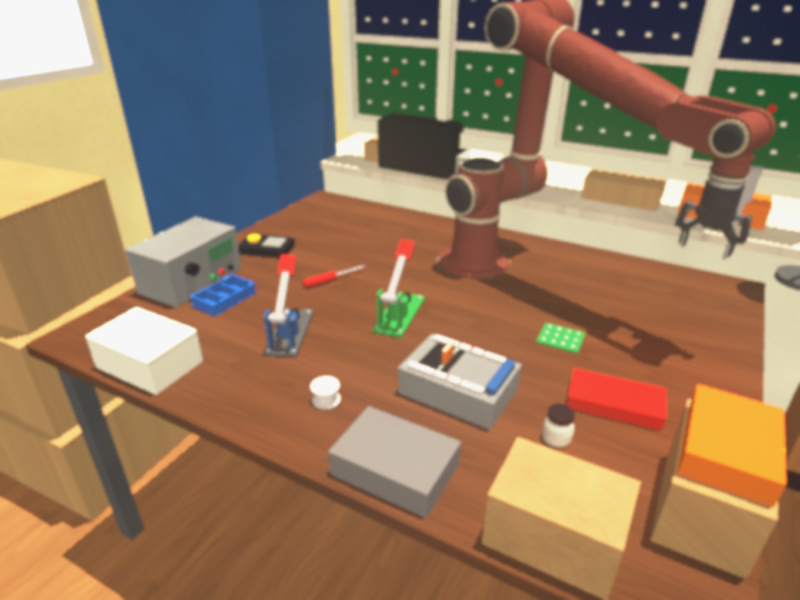

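View pics/top0.png

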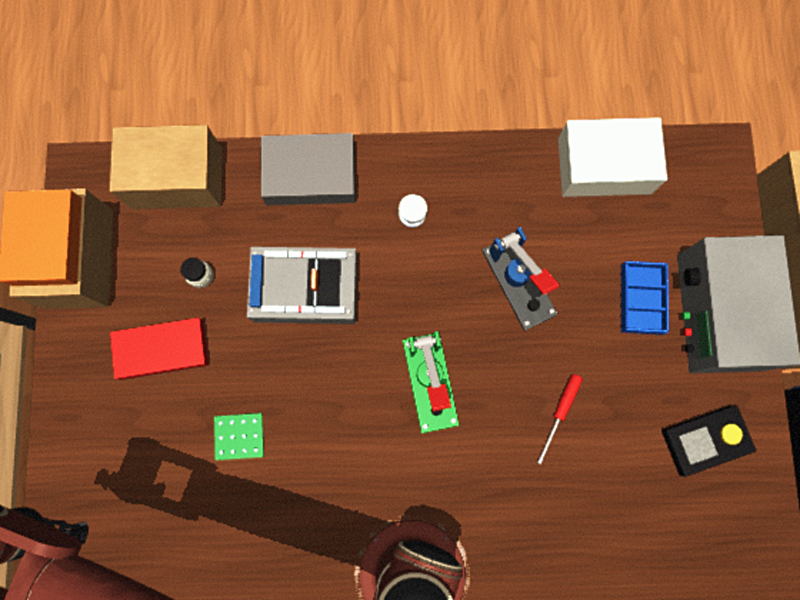

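```bash
python3 - <<'E'
import cv2,pickle
im=pickle.load(open("top.pkl","rb"))["img"][:,:,::-1]
for n,x,y,w,h in(("box",165,162,100,75),("pump",325,156,100,75)):
    cv2.imwrite(f"pics/{n}c.png",cv2.resize(im[y:y+h,x:x+w],None,fx=8,fy=8,interpolation=cv2.INTER_CUBIC))
E
```

```text
(no output)
```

View pics/boxc.png

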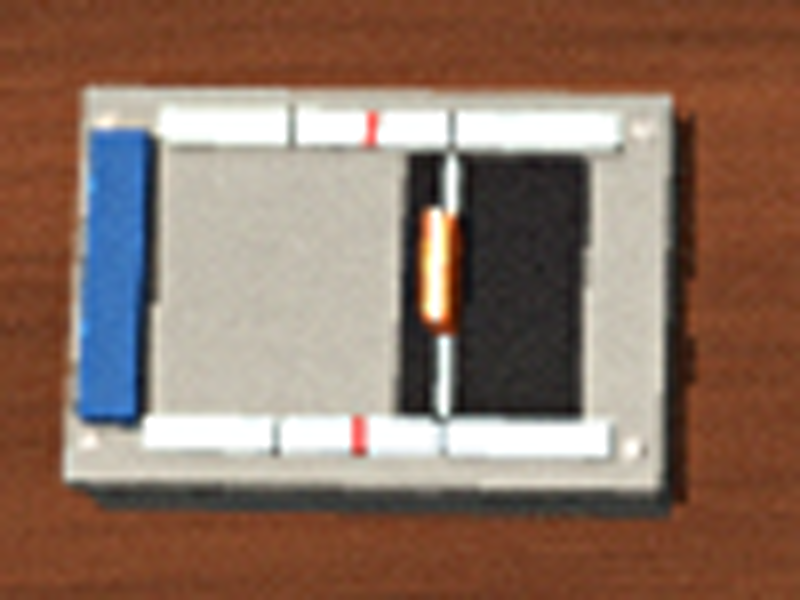

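View pics/pumpc.png

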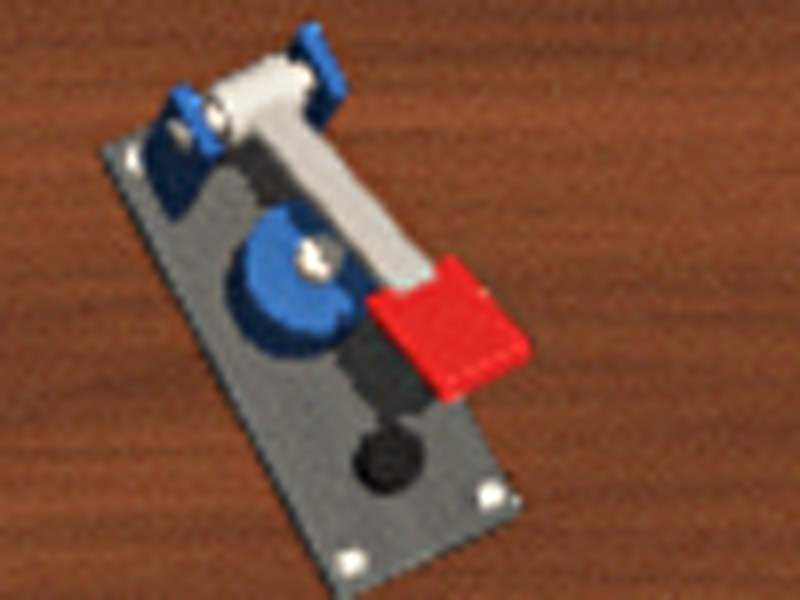

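```bash
cat > h.py <<'E'
import numpy as np,pickle,cv2
from scipy.optimize import least_squares
def fit(P,px,off,g,name="top"):
    d=pickle.load(open(name+".pkl","rb"));K=np.array([[d["fx"],0,d["cx"]],[0,d["fy"],d["cy"]],[0,0,1.]])
    P=np.array(P,float)/1e3;u=(np.array(px)+.5)/8-.5+off
    def r(v):
        c,s=np.cos(v[2]),np.sin(v[2]);W=P@np.array([[c,s,0],[-s,c,0],[0,0,1]])+[v[0],v[1],0]
        return (cv2.projectPoints(W,d["rvec"],d["tvec"],K,None)[0][:,0]-u).ravel()
    s=least_squares(r,g,loss="soft_l1");return s.x,r(s.x).reshape(-1,2).round(1).tolist()
E
python3 - <<'E'
from h import *
P=[(58,-30,80),(58,0,80),(58,30,80),(-58,-30,80),(-58,0,80),(-58,30,80),(75,110,70),(75,-110,70),(-75,-110,70),(-75,110,70)]
px=[(452,128),(372,128),(293,127),(443,436),(359,435),(276,435),(85,90),(672,97),(663,490),(66,483)]
print(fit(P,px,(165,162),(.6,.3,0)))
c,s=np.cos(.6),np.sin(.6)
pad=lambda l,y:(75-(140+l)*c+5*s,y,95+(140+l)*s+5*c)
P=[(100,40,12),(-100,40,12),(-100,-40,12),(-60,0,32),pad(-26,18),pad(-26,-18),pad(26,-18),pad(26,18)]
px=[(103,148),(335,600),(520,505),(390,458),(370,297),(455,257),(530,348),(447,400)]
v,r=fit(P,px,(325,156),(.6,-.2,.5));print(v,r)
E
```

```text
(array([ 0.59722613,  0.21115821, -0.04256411]), [[0.1, 0.2], [0.1, 0.1], [-0.2, 0.1], [-0.1, 0.1], [0.2, 0.1], [0.3, -0.0], [-0.0, -0.2], [-0.1, -0.3], [-0.2, -0.0], [-0.2, -0.0]])
[ 0.59781031 -0.25225661  0.41423112] [[-0.1, -0.2], [0.5, 0.7], [0.6, 1.5], [0.5, 0.1], [-0.9, 0.1], [-0.0, -0.3], [0.3, -0.3], [-1.2, -1.1]]
```

Call:
{"name": "step_arm", "arguments": {"targets": [{"travel":[0.0,-0.05,0.117],"angular":[0,0,0.1],"gripper":0},{"travel":[0.333,-0.75,0.117],"angular":[0,0,0.253],"gripper":0},{"travel":[0.333,-0.75,0.117],"angular":[0,0,0.253],"gripper":0},{"travel":[0.333,-0.75,0.117],"angular":[0,0,0.253],"gripper":0},{"travel":[0.333,-0.75,0.117],"angular":[0,0,0.253],"gripper":0},{"travel":[0.333,-0.75,0.117],"angular":[0,0,0.253],"gripper":0},{"travel":[0.333,-0.75,0.117],"angular":[0,0,0.253],"gripper":0},{"travel":[0.333,-0.75,0.117],"angular":[0,0,0.253],"gripper":0},{"travel":[0.333,-0.75,0.117],"angular":[0,0,0.253],"gripper":0},{"travel":[0.333,-0.75,0.117],"angular":[0,0,0.253],"gripper":0}], "squeeze": 60}}

```text
t: 1.1
tool_pos: [0.339, 0.1777, 0.3]
tool_rot: [0.067, 3.14, 0.0]
contact_force: [1.5, 0.2, -0.3]
opening: 0.0001
grip_force: 0.0
```

Call:
{"name": "step_arm", "arguments": {"targets": [{"travel":[0.355,-0.707,0],"angular":[0,0,0],"gripper":0},{"travel":[0.355,-0.707,0],"angular":[0,0,0],"gripper":0},{"travel":[0.355,-0.707,0],"angular":[0,0,0],"gripper":0},{"travel":[0.355,-0.707,0],"angular":[0,0,0],"gripper":0},{"travel":[0.355,-0.707,0],"angular":[0,0,0],"gripper":0},{"travel":[0.355,-0.707,0],"angular":[0,0,0],"gripper":0},{"travel":[0.355,-0.707,0],"angular":[0,0,0],"gripper":0},{"travel":[0.355,-0.707,0],"angular":[0,0,0],"gripper":0},{"travel":[0.355,-0.707,0],"angular":[0,0,0],"gripper":0},{"travel":[0.355,-0.707,0],"angular":[0,0,0],"gripper":0}]}}

```text
t: 2.1
tool_pos: [0.5523, -0.248, 0.2987]
tool_rot: [-0.072, -3.139, -0.001]
contact_force: [-0.3, -0.2, -0.2]
opening: -0.0002
grip_force: 0.0
```

Call:
{"name": "step_arm", "arguments": {"targets": [{"travel":[0,0,-0.15],"angular":[0,0,0],"gripper":0},{"travel":[0,0,-0.15],"angular":[0,0,0],"gripper":0},{"travel":[0,0,-0.15],"angular":[0,0,0],"gripper":0},{"travel":[0,0,-0.15],"angular":[0,0,0],"gripper":0}]}}

```text
t: 2.5
tool_pos: [0.5515, -0.2444, 0.2097]
tool_rot: [-0.068, -3.139, -0.002]
contact_force: [-0.2, -1.0, 1.8]
opening: 0.0002
grip_force: 0.0
```

Call:
{"name": "step_arm", "arguments": {"targets": [{"travel":[0.02,-0.038,0],"angular":[0,0,0],"gripper":0},{"travel":[0.02,-0.038,-0.02],"angular":[0,0,0],"gripper":0},{"travel":[0.02,-0.038,-0.02],"angular":[0,0,0],"gripper":0},{"travel":[0.02,-0.038,-0.02],"angular":[0,0,0],"gripper":0}]}}

```text
t: 2.9
tool_pos: [0.5641, -0.2671, 0.1994]
tool_rot: [0.067, 3.14, -0.001]
contact_force: [-0.2, -0.6, -0.8]
opening: 0.0001
grip_force: 0.0
```

```bash
python3 - <<'E'
from station import ctrl
import cv2,pickle
o=ctrl.get_obs();print(o["tool_pos"],o["contact_force"])
out=[]
for n,x,y in(("scene",165,150),("top",325,150)):
    im=ctrl.get_image(n)["img"][y:y+100,x:x+100,::-1];out.append(cv2.resize(im,(400,400),interpolation=cv2.INTER_CUBIC))
cv2.imwrite("pics/a.png",cv2.hconcat(out))
E
```

```text
[ 0.56411517 -0.26713371  0.19943413] [-0.2106391  -0.61844015 -0.79950902]
```

View pics/a.png

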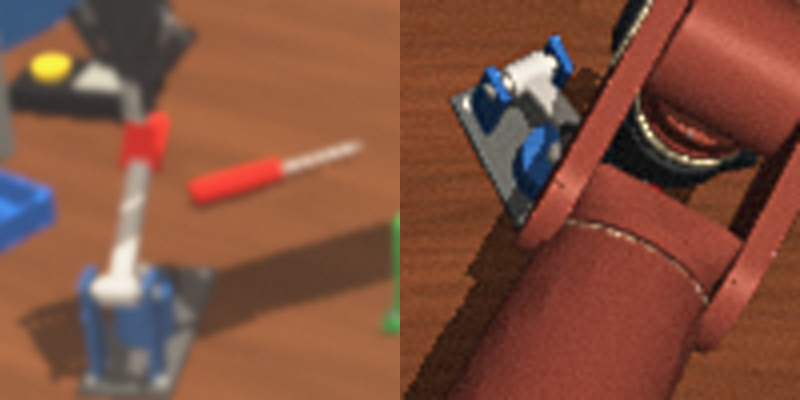

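```bash
python3 - <<'E'
from h import *
d=pickle.load(open("scene.pkl","rb"));K=np.array([[d["fx"],0,d["cx"]],[0,d["fy"],d["cy"]],[0,0,1.]])
p=cv2.projectPoints(np.array([[.5641,-.2671,.1994],[.5641,-.2671,.27],[.5633,-.2674,.178]]),d["rvec"],d["tvec"],K,None)[0][:,0]
print((p-[165,150])*4)
E
```

```text
[[138.75431472 114.45304453]
 [130.19549283  38.78912231]
 [141.5630596  136.14122271]]
```

Call:
{"name": "step_arm", "arguments": {"targets": [{"travel":[0,0,-0.036],"angular":[0,0,0],"gripper":0},{"travel":[-0.009,-0.004,-0.05],"angular":[0,0,0],"gripper":0},{"travel":[-0.017,-0.0075,-0.066],"angular":[0,0,0],"gripper":0},{"travel":[-0.024,-0.01,-0.082],"angular":[0,0,0],"gripper":0},{"travel":[-0.03,-0.013,-0.097],"angular":[0,0,0],"gripper":0}]}}

```text
t: 3.5
tool_pos: [0.5467, -0.2753, 0.1409]
tool_rot: [0.068, 3.137, -0.0]
contact_force: [5.5, 1.4, 3.6]
opening: 0.0
grip_force: 2.8
```

Call:
{"name": "step_arm", "arguments": {"targets": [{"travel":[-0.004,-0.002,-0.017],"angular":[0,0,0],"gripper":0},{"travel":[-0.008,-0.004,-0.034],"angular":[0,0,0],"gripper":0},{"travel":[-0.01,-0.005,-0.052],"angular":[0,0,0],"gripper":0},{"travel":[-0.012,-0.005,-0.07],"angular":[0,0,0],"gripper":0},{"travel":[-0.012,-0.005,-0.085],"angular":[0,0,0],"gripper":0},{"travel":[-0.012,-0.005,-0.085],"angular":[0,0,0],"gripper":0}]}}

```text
t: 4.1
tool_pos: [0.5396, -0.2785, 0.09]
tool_rot: [0.068, 3.138, -0.001]
contact_force: [3.3, 1.9, 8.3]
opening: 0.0
grip_force: 4.4
```

Call:
{"name": "step_arm", "arguments": {"targets": [{"travel":[0,0,-0.006],"angular":[0,0,0],"gripper":0},{"travel":[0,0,-0.009],"angular":[0,0,0],"gripper":0},{"travel":[0,0,-0.009],"angular":[0,0,0],"gripper":0}]}}

```text
t: 4.4
tool_pos: [0.5398, -0.2785, 0.0865]
tool_rot: [0.068, 3.138, -0.0]
contact_force: [0.8, 3.7, 12.3]
opening: 0.0001
grip_force: 5.7
```

Call:
{"name": "step_arm", "arguments": {"targets": [{"travel":[0,0,0.026],"angular":[0,0,0],"gripper":0},{"travel":[0.003,0.001,0.06],"angular":[0,0,0],"gripper":0},{"travel":[0.012,0.005,0.095],"angular":[0,0,0],"gripper":0},{"travel":[0.025,0.0105,0.126],"angular":[0,0,0],"gripper":0},{"travel":[0.042,0.018,0.156],"angular":[0,0,0],"gripper":0},{"travel":[0.042,0.018,0.2],"angular":[0,0,0],"gripper":0},{"travel":[0.042,0.018,0.2],"angular":[0,0,0],"gripper":0},{"travel":[0.042,0.018,0.2],"angular":[0,0,0],"gripper":0},{"travel":[0.042,0.018,0.2],"angular":[0,0,0],"gripper":0}]}}

```text
t: 5.3
tool_pos: [0.5624, -0.2671, 0.2012]
tool_rot: [-0.068, -3.137, -0.003]
contact_force: [0.2, -0.1, -0.2]
opening: -0.0001
grip_force: 0.0
```

```bash
python3 - <<'E'
from station import ctrl
import cv2
im=ctrl.get_image("scene")["img"][150:250,165:265,::-1]
cv2.imwrite("pics/b.png",cv2.resize(im,(400,400),interpolation=cv2.INTER_CUBIC))
E
```

```text
(no output)
```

View pics/b.png

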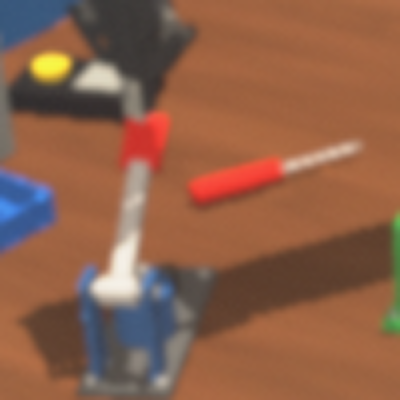

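Call:
{"name": "step_arm", "arguments": {"targets": [{"travel":[0,0,-0.044],"angular":[0,0,0],"gripper":0},{"travel":[-0.009,-0.004,-0.058],"angular":[0,0,0],"gripper":0},{"travel":[-0.017,-0.0075,-0.074],"angular":[0,0,0],"gripper":0},{"travel":[-0.03,-0.013,-0.105],"angular":[0,0,0],"gripper":0},{"travel":[-0.036,-0.016,-0.13],"angular":[0,0,0],"gripper":0},{"travel":[-0.041,-0.018,-0.155],"angular":[0,0,0],"gripper":0},{"travel":[-0.042,-0.018,-0.178],"angular":[0,0,0],"gripper":0},{"travel":[-0.042,-0.018,-0.192],"angular":[0,0,0],"gripper":0},{"travel":[-0.042,-0.018,-0.2],"angular":[0,0,0],"gripper":0},{"travel":[-0.042,-0.018,-0.2],"angular":[0,0,0],"gripper":0}]}}

```text
t: 6.35
tool_pos: [0.5397, -0.2786, 0.0864]
tool_rot: [0.068, 3.139, -0.0]
contact_force: [-0.8, 3.8, 11.2]
opening: 0.0006
grip_force: 6.0
```

Call:
{"name": "step_arm", "arguments": {"targets": [{"travel":[0,0,0],"angular":[0,0,0],"gripper":0},{"travel":[0,0,0.026],"angular":[0,0,0],"gripper":0},{"travel":[0.003,0.001,0.06],"angular":[0,0,0],"gripper":0},{"travel":[0.012,0.005,0.095],"angular":[0,0,0],"gripper":0},{"travel":[0.025,0.0105,0.126],"angular":[0,0,0],"gripper":0},{"travel":[0.042,0.018,0.156],"angular":[0,0,0],"gripper":0},{"travel":[0.042,0.018,0.2],"angular":[0,0,0],"gripper":0},{"travel":[0.042,0.018,0.2],"angular":[0,0,0],"gripper":0},{"travel":[0.042,0.018,0.2],"angular":[0,0,0],"gripper":0},{"travel":[0.042,0.018,0.2],"angular":[0,0,0],"gripper":0}]}}

```text
t: 7.35
tool_pos: [0.5625, -0.2672, 0.2012]
tool_rot: [-0.068, -3.137, -0.003]
contact_force: [0.2, -0.8, -0.5]
opening: 0.0003
grip_force: 0.0
```

Call:
{"name": "step_arm", "arguments": {"targets": [{"travel":[0,0,-0.044],"angular":[0,0,0],"gripper":0},{"travel":[-0.009,-0.004,-0.058],"angular":[0,0,0],"gripper":0},{"travel":[-0.017,-0.0075,-0.074],"angular":[0,0,0],"gripper":0},{"travel":[-0.03,-0.013,-0.105],"angular":[0,0,0],"gripper":0},{"travel":[-0.036,-0.016,-0.13],"angular":[0,0,0],"gripper":0},{"travel":[-0.041,-0.018,-0.155],"angular":[0,0,0],"gripper":0},{"travel":[-0.042,-0.018,-0.178],"angular":[0,0,0],"gripper":0},{"travel":[-0.042,-0.018,-0.192],"angular":[0,0,0],"gripper":0},{"travel":[-0.042,-0.018,-0.2],"angular":[0,0,0],"gripper":0},{"travel":[-0.042,-0.018,-0.2],"angular":[0,0,0],"gripper":0}]}}

```text
t: 8.35
tool_pos: [0.5395, -0.2786, 0.0864]
tool_rot: [0.068, 3.139, -0.0]
contact_force: [-0.4, 4.5, 13.1]
opening: -0.0005
grip_force: 6.3
```

Call:
{"name": "step_arm", "arguments": {"targets": [{"travel":[0,0,0],"angular":[0,0,0],"gripper":0},{"travel":[0,0,0.026],"angular":[0,0,0],"gripper":0},{"travel":[0.003,0.001,0.06],"angular":[0,0,0],"gripper":0},{"travel":[0.012,0.005,0.095],"angular":[0,0,0],"gripper":0},{"travel":[0.025,0.0105,0.126],"angular":[0,0,0],"gripper":0},{"travel":[0.042,0.018,0.156],"angular":[0,0,0],"gripper":0},{"travel":[0.042,0.018,0.2],"angular":[0,0,0],"gripper":0},{"travel":[0.042,0.018,0.2],"angular":[0,0,0],"gripper":0},{"travel":[0.042,0.018,0.2],"angular":[0,0,0],"gripper":0},{"travel":[0.042,0.018,0.2],"angular":[0,0,0],"gripper":0}]}}

```text
t: 9.35
tool_pos: [0.5624, -0.2672, 0.2011]
tool_rot: [-0.068, -3.137, -0.003]
contact_force: [-0.7, 0.4, 0.6]
opening: 0.0002
grip_force: 0.0
```

Call:
{"name": "step_arm", "arguments": {"targets": [{"travel":[0,0,0.08],"angular":[0,0,0],"gripper":0},{"travel":[0,0,0.14],"angular":[0,0,0],"gripper":0},{"travel":[0.056,0.747,0.14],"angular":[0,0,0],"gripper":1},{"travel":[0.056,0.747,0.14],"angular":[0,0,0],"gripper":1},{"travel":[0.056,0.747,0.14],"angular":[0,0,0],"gripper":1},{"travel":[0.056,0.747,0.14],"angular":[0,0,0],"gripper":1},{"travel":[0.056,0.747,0.14],"angular":[0,0,0],"gripper":1},{"travel":[0.056,0.747,0.14],"angular":[0,0,0],"gripper":1},{"travel":[0.056,0.747,0.14],"angular":[0,0,0],"gripper":1},{"travel":[0.056,0.747,0.14],"angular":[0,0,0],"gripper":1}]}}

```text
t: 10.35
tool_pos: [0.5927, 0.133, 0.2853]
tool_rot: [-0.068, -3.137, 0.001]
contact_force: [0.6, 0.2, -0.3]
opening: 0.0853
grip_force: 0.0
```

Call:
{"name": "step_arm", "arguments": {"targets": [{"travel":[0,0.08,0],"angular":[0,0,0],"gripper":1},{"travel":[0,0.08,0],"angular":[0,0,0],"gripper":1},{"travel":[0,0.08,0],"angular":[0,0,0],"gripper":1},{"travel":[0,0.08,0],"angular":[0,0,0],"gripper":1}]}}

```text
t: 10.75
tool_pos: [0.5934, 0.1784, 0.2862]
tool_rot: [-0.069, -3.139, 0.002]
contact_force: [0.4, 0.2, -0.4]
opening: 0.0853
grip_force: 0.0
```

Call:
{"name": "step_arm", "arguments": {"targets": [{"travel":[0.004,0.005,-0.08],"angular":[0,0,0],"gripper":1},{"travel":[0.004,0.005,-0.16],"angular":[0,0,0],"gripper":1},{"travel":[0.004,0.005,-0.22],"angular":[0,0,0],"gripper":1},{"travel":[0.004,0.005,-0.27],"angular":[0,0,0],"gripper":1},{"travel":[0.004,0.005,-0.31],"angular":[0,0,0],"gripper":1},{"travel":[0.004,0.005,-0.332],"angular":[0,0,0],"gripper":1},{"travel":[0.004,0.005,-0.332],"angular":[0,0,0],"gripper":1},{"travel":[0.004,0.005,-0.332],"angular":[0,0,0],"gripper":1}]}}

```text
t: 11.55
tool_pos: [0.597, 0.1818, 0.0894]
tool_rot: [0.069, 3.14, 0.0]
contact_force: [-0.5, -0.3, -0.0]
opening: 0.0853
grip_force: 0.0
```

Call:
{"name": "step_arm", "arguments": {"targets": [{"travel":[0,0,0],"angular":[0,0,0],"gripper":0.4},{"travel":[0,0,0],"angular":[0,0,0],"gripper":0.4},{"travel":[0,0,0],"angular":[0,0,0],"gripper":0},{"travel":[0,0,0],"angular":[0,0,0],"gripper":0},{"travel":[0,0,0],"angular":[0,0,0],"gripper":0},{"travel":[0,0,0],"angular":[0,0,0],"gripper":0}], "squeeze": 40}}

```text
t: 12.15
tool_pos: [0.5963, 0.1819, 0.0888]
tool_rot: [-0.067, -3.141, 0.002]
contact_force: [-1.1, -3.1, 2.1]
opening: 0.0089
grip_force: 42.1
```

Call:
{"name": "step_arm", "arguments": {"targets": [{"travel":[0.0,0.006,0],"angular":[0,0,0],"gripper":0},{"travel":[0.001,0.014,0],"angular":[0,0,0],"gripper":0},{"travel":[0.001,0.022,0],"angular":[0,0,0],"gripper":0},{"travel":[0.001,0.03,0],"angular":[0,0,0],"gripper":0},{"travel":[0.002,0.038,0],"angular":[0,0,0],"gripper":0},{"travel":[0.002,0.046,0],"angular":[0,0,0],"gripper":0},{"travel":[0.002,0.05,0],"angular":[0,0,0],"gripper":0},{"travel":[0.002,0.05,0],"angular":[0,0,0],"gripper":0},{"travel":[0.002,0.05,0],"angular":[0,0,0],"gripper":0},{"travel":[0.002,0.05,0],"angular":[0,0,0],"gripper":0}]}}

```text
t: 13.15
tool_pos: [0.5976, 0.2113, 0.0888]
tool_rot: [-0.068, -3.141, 0.004]
contact_force: [-1.7, -7.4, 4.4]
opening: 0.0088
grip_force: 42.3
```

```bash
python3 - <<'E'
from station import ctrl
import cv2
o=ctrl.get_obs();print(o["tool_pos"],o["contact_force"],o["grip_force"],o["opening"])
out=[]
for n,x,y in(("scene",265,215),("top",165,150)):
    im=ctrl.get_image(n)["img"][y:y+100,x:x+110,::-1];out.append(cv2.resize(im,(400,364),interpolation=cv2.INTER_CUBIC))
cv2.imwrite("pics/c.png",cv2.hconcat(out))
E
```

```text
[0.5975747  0.21134663 0.08878271] [-1.73112702 -7.38588498  4.38703789] 42.33726918697357 0.008811240608372045
```

View pics/c.png

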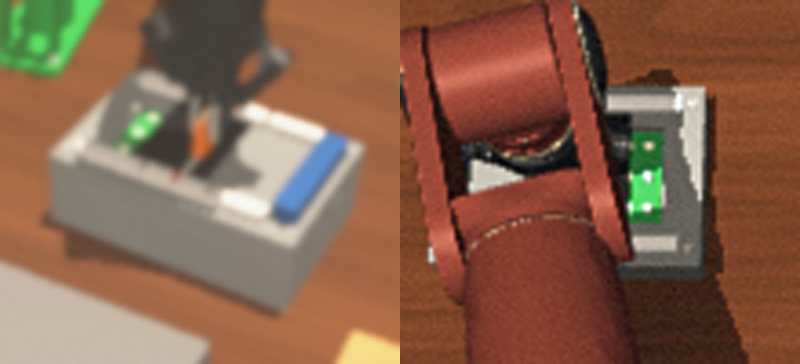

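Call:
{"name": "step_arm", "arguments": {"targets": [{"travel":[0,0,0],"angular":[0,0,0],"gripper":0},{"travel":[0,0,0],"angular":[0,0,0],"gripper":0},{"travel":[0,0,0],"angular":[0,0,0],"gripper":0},{"travel":[0,0,0],"angular":[0,0,0],"gripper":0},{"travel":[0,0,0],"angular":[0,0,0],"gripper":0},{"travel":[0,0,0],"angular":[0,0,0],"gripper":0}]}}

```text
t: 13.85
tool_pos: [0.5976, 0.2113, 0.0888]
tool_rot: [-0.068, -3.141, 0.004]
contact_force: [-1.7, -7.6, 4.3]
opening: 0.0089
grip_force: 42.3
```

```bash
python3 -c "
from station import ctrl
o=ctrl.get_obs();print(o['tool_pos'],o['contact_force'],o['grip_force']);print(ctrl.finish_job())"
```

```text
[0.59756826 0.21129238 0.08877786] [-1.66545196 -7.58661067  4.28936045] 42.33821511268616
the job is handed in; nothing more can be done
None
```

I pumped the lever through three full strokes to its stop and back, and handed the job in at about 14 s with the gripper holding the shutter half open (tab within about 1 mm of the half mark, spring pull about 7.5 N); no verdict was returned.

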